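# Set two samples and uncap the topping canister

## Task

Get the tasting ready: set one of the two loose chocolate cups from the counter upright into the rack pocket marked with one dot, then the other into the pocket marked with two dots. Then take the red cap off the topping canister: nobody remembers whether it is left- or right-handed, so find out which way it turns loose and do not turn or pull it hard against a stop. Finish with the gripper still holding the cap still and level straight above the open canister, about 10 cm up, and leave everything else where it stands.

Things in the scene. Friction and masses are not known exactly. Their poses are not given: they have to be found in the camera images.
- cup_a: Loose brown fluted chocolate cup with cream filling, 37 mm across the rim, 28 mm high, narrower at the foot, 14 g, standing on the bare counter to the robot's left. Origin at the centre of its underside, z up. Grasp across the rim. (The many cups on the white boards are not part of the job.)
- cup_b: The other loose chocolate cup on the bare counter, identical to cup_a; either cup may go first.
- pocket_1 (a point): Centre of the floor of the round pocket in the fixed light wooden block marked with ONE black dot (on its edge nearest the robot). Pocket 40 mm across, 10 mm deep, floor 14 mm above the counter, block top 24 mm. x of the point points from the dots to the pocket, z up.
- pocket_2 (a point): The same for the block marked with TWO black dots. The two blocks (76 x 58 mm each) stand side by side on a dark base, 62 mm between pocket centres; which of them is on the left varies.
- canister: Fixed aluminium canister 74 mm across, 86 mm at its rubber foot. Origin at the centre of its underside, z up. Mouth 90 mm above the counter, with a brass collar ring up to 95 mm round the cap's disc. The cap sits in it by a coarse part-turn thread (it does not rise while turning), left- or right-handed by chance, with the same look; about 2 mm of play.
- cap: Loose red cap, about 90 g, in the canister's mouth: disc 55 mm across, 8 mm thick, with an upright wing bar to grip, 42 mm long and 14 mm thick, from 8 to 40 mm above the origin. Origin at the centre of the disc's underside (90 mm above the counter when seated), z up, x along the wing. A grey stem with cross lugs reaches 28 mm below the origin.
- cap_wing (a point): Grip point in the upper half of the cap's wing bar, 32 mm above the cap's origin, same axes (lower, fingertips meet the disc). Turned about z the wrong way, the seated cap comes up solid after 5 to 13 degrees; the right way it turns freely through a quarter turn (firm stop at 95 to 102 degrees), and from 70 degrees on it lifts straight out.
- counter_brush: Bystander: beech crumb brush, 131 mm long, loose, near the robot. Leave alone.
- hazel_bowl: Bystander: oval bowl of hazelnuts, 94 x 128 x 53 mm, loose, between the canister and the robot. Leave alone.
- scoop: Bystander: steel scoop with wooden handle, 138 mm long, loose. Leave alone.
Mind the look-alikes: they are no part of the job. Leave any pink or turquoise look-alike of the canister alone.

How it is judged:
By the outcome, as a careful person would: the job done as asked, in the order asked, and still so for the second after the job is handed in, while the arm keeps its last pose, push and grip.
It also fails if it takes over 72 s, if anything falls off the work surface, if the arm or the gripper's body presses on something with over 40 N, if the wrist force passes 120 N, or if a joint passes its speed limit or range.

## Robot

A 6-joint arm with a two-finger parallel gripper is mounted at the origin on a cart in front of the work surface, level with it; the furniture and walls round the work are solid. World frame = base frame: x ahead of the robot, y to its left, z up, the work surface at z = 0. Lengths are in mm, angles in degrees, forces in N, time in s.
With the tool pointing down it reaches from about 350 to 850 mm from the base axis. Payload 8.1 kg.
Tool frame: the origin (TCP) lies at the very end of the fingers, on their centre line; the grasp point (between the pads) lies 19 mm behind it (r.grip_point_offset is the distance from the TCP to the grasp point, in mm); z points along the fingers, y is the line along which they close (so a half turn about z gives the same grasp; the last joint's range is limited). The gripper opens to 85 mm and grips with 20 to 120 N. Pads are 22 mm wide; open, the fingers measure 114 mm over their backs; the gripper's body (76 mm by 85 mm) begins 54 mm behind the grasp point. The pads swing forward as they close: fully open they stand 13 mm farther back than shut.
Start: joints at [66.039, 7.471, 85.268, -0, 87.261, -4.893], TCP at [195.993, 567.091, 231.292] pointing down, gripper open.
Joint ranges: [-169.43, 169.43], [-51.17, 129.36], [1.28, 143.12], [-76.62, 256.62], [0, 156.53], [-152.29, 152.29]. Speed limits (degrees/s): [136.94, 136.94, 159.86, 180, 180, 180].

## Interface

Orientations are given as [roll, pitch, yaw] about the fixed x, y, z axes, in that order (R = Rz(yaw) Ry(pitch) Rx(roll)).
In Python, from bench import status, eyes, r gives the robot as it stands.
- The arm moves only by the shell command python3 -m handwheel 'ROWS' [FORCE]. ROWS is a JSON object whose one key "series" holds a list that holds one entry, the list of rows, each a list of 7 numbers: the shift along the tool's x, y, z in cm, then the turn, a rotation vector about the tool's x, y, z in rad, then the opening, from 0 (shut) to 1 (fully open). In form: {"series": [[[tx, ty, tz, rx, ry, rz, claw], ...]]}. A call has 1 to 12 rows; each row is the pose to reach, as a shift and turn from the pose commanded when the call began, along the tool's axes at that moment; what a row does not reach only later rows make up. A row lasts 1/8 s, in which the tool goes at most 62.5 mm and 10.7 degrees, less where a joint would pass 70% of its speed; a pose out of reach is approached as far as the arm can. A call with a gripper value outside its range is refused whole. The fingers move at their own pace and stop on an object; FORCE is the grip in N (left out, the last holds). Time passes only in rows, so rows that repeat a pose let the fingers close. It gives the time, the measured TCP pose, the force, the opening and the grip force at its end, in the units of the state.
- status.sense(): the state, without advancing time (a new reading comes with each control period).
- eyes.snapshot(name): name is "scene" or "top"; returns a dict with "img" (480x640x3 uint8, red, green, blue), "mtx" (3x3 intrinsics, pixels), "R" (3x3) and "t" (3): a world point X has camera coordinates R X + t. Camera axes: x right, y down, z forward; pixel columns grow to the right and rows downward; lengths in mm; the calibration is good to about 2 mm. A picture is of the moment at which its call begins. There is no depth.
- r.hand_in(): hands the job in; it is judged then, once.
The state is a dict: "time": time; "joint_pos": joint angles; "qd": joint speeds; "joint_efforts": joint torques, N m; "tool_pos": TCP position; "tcp_rot": TCP orientation; "ft_force": force on the tool from outside, world axes, zero at the start; "wrist_torque": the same for the moment, N m; "finger_gap": finger opening in mm; "grip_force": force on a finger pad.
Only numpy, scipy, OpenCV 4.12 (cv2) and the standard library are available. Lean on these libraries where they do the work, as an engineer would, in place of code of your own. Each camera call takes 0.05 s, during which the arm holds its last target. There are 200 camera calls.

## Working session

There is one attempt and no reset: what is moved stays moved. The work goes in short steps, Python scripts to look and compute and a shell command to move; the robot and the scene stay as the last step left them, time stands still between calls to the robot, and variables do not carry over. Pictures are saved under pics/ and viewed, at most 10 in all, crops included, and the job is handed in when it is done.

```bash
ls; mkdir -p pics
python3 - <<'E'
from bench import status, eyes, r
import cv2
print(status.sense()); print(r.grip_point_offset)
for n in("scene","top"):
    s=eyes.snapshot(n); cv2.imwrite(f"pics/{n}0.png",s["img"][:,:,::-1]); print(n,s["mtx"].tolist(),s["R"].round(4).tolist(),s["t"].round(1).tolist(), (-s["R"].T@s["t"]).round(0))
E
```

```text
pics
{'time': 0.0, 'joint_pos': array([ 6.60408015e+01,  7.51529895e+00,  8.53297737e+01,  1.34584698e-03,
        8.72626945e+01, -4.89300231e+00]), 'qd': array([-0.01845034, -0.06703161,  0.10035528,  0.04070843, -0.04663136,
       -0.02364602]), 'joint_efforts': array([ 2.32228349e-04, -5.69376469e+01, -5.00567079e+01,  7.88408238e-05,
        1.44624675e-02, -2.85049492e-05]), 'tool_pos': array([195.73832823, 566.58214515, 230.23771941]), 'tcp_rot': array([-1.79892740e+02, -1.05313028e-02,  1.60933728e+02]), 'ft_force': array([-0.27704536, -0.13362606,  0.11834927]), 'wrist_torque': array([ 0.02403857, -0.01528855,  0.01710851]), 'grip_force': 0.0, 'finger_gap': 85.47077130552069}
18.700000000000003
scene [[510.6552498312377, 0.0, 313.4791287711223], [0.0, 510.6552498312377, 238.66461343645602], [0.0, 0.0, 1.0]] [[0.5831, -0.8124, 0.0068], [-0.4312, -0.3166, -0.8449], [0.6886, 0.4897, -0.5349]] [-358.3, 306.3, 886.1] [-269. -628.  735.]
top [[533.1653809458041, 0.0, 319.37085948056045], [0.0, 533.1653809458041, 240.19525563081822], [0.0, 0.0, 1.0]] [[-0.0216, -0.9997, -0.0123], [-0.9922, 0.023, -0.1225], [0.1228, 0.0095, -0.9924]] [-31.2, 530.4, 1498.3] [ 342.  -58. 1552.]
```

View pics/scene0.png

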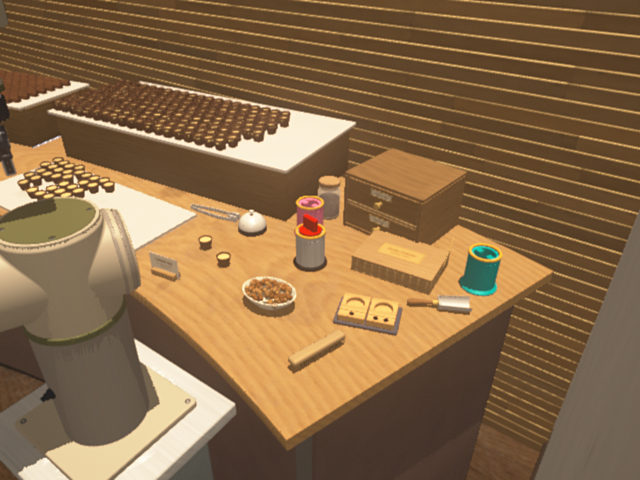

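View pics/top0.png

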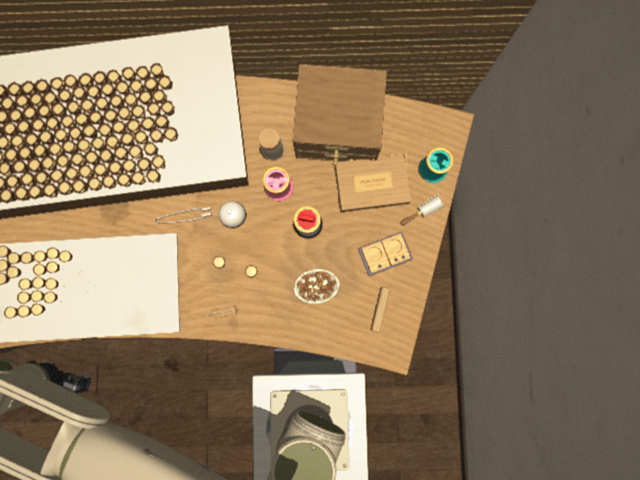

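The scene picture shows the loose cups at (205,242) and (223,259), which are (219,262) and (251,271) in top. The red-capped canister is at (310,245) in scene and (307,222) in top, and the rack is at (369,312) in scene and (386,253) in top.

Things that could be confused in top:
- **Cups:** the two loose ones at (219,262) and (251,271), against the board cups (65,256) and others on white. I take the two loose ones.
- **Canister:** red/aluminium (307,222), against pink (277,185) and turquoise (437,165). I take the red one.
- **Rack:** dotted blocks (386,253), against the labelled wooden box (372,183). I take the dotted blocks.

Next is a close crop to check these choices.

```bash
cat > h.py <<'E'
import numpy as np, cv2
from bench import status, eyes, r
def plane(s,px,z):
    d=s["R"].T@np.linalg.solve(s["mtx"],[px[0],px[1],1.]); c=-s["R"].T@s["t"]
    return c+d*(z-c[2])/d[2]
def tri(s1,p1,s2,p2):
    P=[s["mtx"]@np.c_[s["R"],s["t"]] for s in(s1,s2)]
    X=cv2.triangulatePoints(P[0],P[1],np.array(p1,float),np.array(p2,float))[:,0]; X=X[:3]/X[3]
    e=[np.round((q@np.r_[X,1])[:2]/(q@np.r_[X,1])[2]-p,1) for q,p in zip(P,(p1,p2))]
    return X,e
def blobs(s,box,lo,hi,minA=8):
    x0,y0,x1,y1=box; h=cv2.cvtColor(s["img"][y0:y1,x0:x1],cv2.COLOR_RGB2HSV)
    m=cv2.inRange(h,lo,hi)
    n,l,st,c=cv2.connectedComponentsWithStats(m)
    return [(np.round(c[i]+[x0,y0],1).tolist(),int(st[i,4]),(st[i,:4]+[x0,y0,0,0]).tolist()) for i in range(1,n) if st[i,4]>=minA]
E
python3 - <<'E'
from h import *
a=eyes.snapshot("scene");b=eyes.snapshot("top")
def crop(s,x,y,w,h,k): return cv2.resize(s["img"][y:y+h,x:x+w,::-1],(w*k,h*k),interpolation=cv2.INTER_CUBIC)
row1=np.hstack([crop(a,330,285,80,60,5),crop(b,355,225,80,60,5)])
row2=np.hstack([crop(a,190,225,50,50,5),crop(b,205,240,60,50,5),crop(b,285,200,50,50,5)])
row2=row2[:, :800] if row2.shape[1]>=800 else np.pad(row2,((0,0),(0,800-row2.shape[1]),(0,0)))
cv2.imwrite("pics/crop1.png",np.vstack([row1,row2]))
cv2.imwrite("pics/crop2.png",crop(a,270,190,80,85,7))
for n,s,bx in(("sc",a,(190,225,240,275)),("top",b,(205,240,265,290))):
    for q in blobs(s,bx,(15,60,150),(40,200,255)):print(n,"cream",q)
for n,s,bx in(("sc",a,(285,200,335,250)),("top",b,(285,200,335,250))):
    for lo,hi in(((0,150,60),(6,255,255)),((174,150,60),(180,255,255))):
        for q in blobs(s,bx,lo,hi):print(n,"red",q)
for n,s,bx in(("sc",a,(330,285,410,335)),("top",b,(355,225,415,280))):
    for q in blobs(s,bx,(0,0,0),(180,255,70),3):print(n,"dark",q)
    for q in blobs(s,bx,(12,50,175),(30,190,255),20):print(n,"light",q)
E
```

```text
sc cream ([214.4, 249.2], 2274, [190, 225, 50, 50])
top cream ([234.5, 264.5], 2988, [205, 240, 60, 50])
sc red ([309.6, 225.7], 337, [299, 213, 23, 23])
top red ([306.4, 218.8], 274, [297, 210, 19, 19])
sc light ([369.3, 306.7], 3154, [330, 285, 80, 50])
top light ([384.7, 251.4], 2929, [355, 225, 60, 55])
```

View pics/crop1.png

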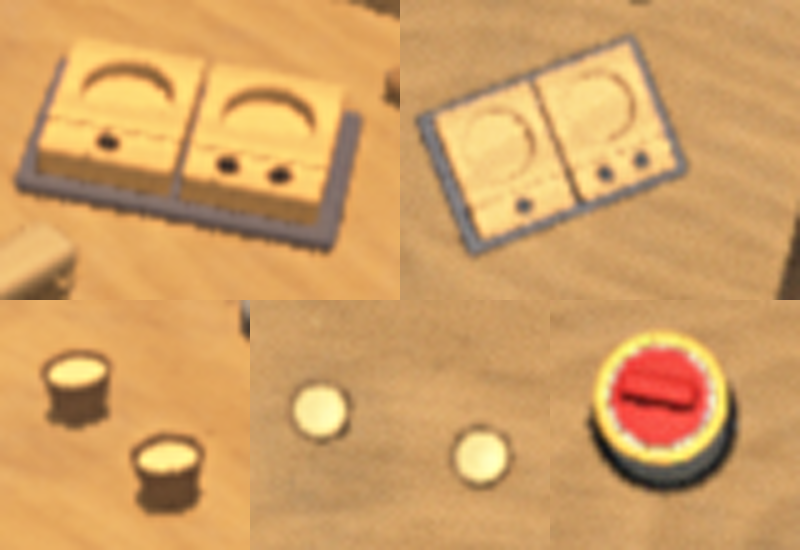

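View pics/crop2.png

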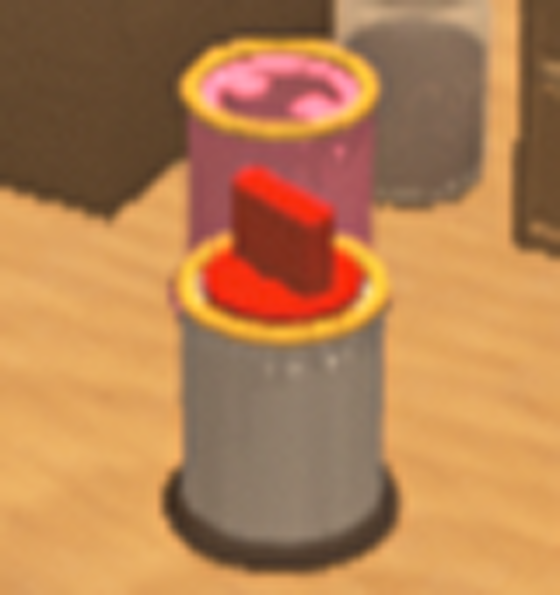

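The crops confirm it. The one-dot block is on the left, with its dot at scene (351.6,313.4) and top (379.8,266). The two-dot block is on the right, with dots at scene (375.6,318) and (386,320), and top (396,259.6) and (403.2,256.9). The cups are dark fluted with a cream top, and the red cap with its wing sits in the brass collar of the aluminium canister.

```bash
cat > meas.py <<'E'
from h import *
a=eyes.snapshot("scene");b=eyes.snapshot("top")
def cent(s,c,rad,f):
    x,y=int(c[0]),int(c[1]); p=s["img"][y-rad:y+rad+1,x-rad:x+rad+1].astype(np.float32)
    p=cv2.resize(p,None,fx=8,fy=8,interpolation=cv2.INTER_CUBIC); m=f(p).astype(np.uint8)
    n,l,st,ce=cv2.connectedComponentsWithStats(m)
    i=1+np.argmax(st[1:,4]); cn=cv2.findContours((l==i).astype(np.uint8),0,1)[0][0][:,0]
    off=lambda q:(np.asarray(q)+.5)/8-.5+[x-rad,y-rad]
    M=cv2.moments(cv2.convexHull(cn)); return off([M['m10']/M['m00'],M['m01']/M['m00']]),off(cn)
cream=lambda p:(p[...,0]>215)&(p[...,2]>105)
cup=lambda p:(p[...,2]<70)|((p[...,0]>215)&(p[...,2]>105))
dark=lambda p:p.mean(2)<115
red=lambda p:(p[...,0]>120)&(p[...,1]<90)&(p[...,2]<90)
brt=lambda p:(p[...,0]>205)&(p[...,1]<70)
yel=lambda p:(p[...,0]>190)&(p[...,1]>130)&(p[...,2]<105)&(p[...,0]-p[...,2]>130)
grey=lambda p:(p[...,0]-p[...,2]<45)
def both(n,pa,pb,rad,f):
    ca,ha=cent(a,pa,rad,f);cb,hb=cent(b,pb,rad,f);X,e=tri(a,ca,b,cb)
    print(n,ca.round(1),cb.round(1),X.round(1),e[0],e[1],len(ha)); return X,ha,hb
if __name__=="__main__":
    for n,pa,pb in(("cupL",(205,240),(219,262)),("cupR",(223,257),(251,271))):
        X,ha,hb=both(n,pa,pb,8,cream)
        q=np.array([plane(b,p,28)[:2] for p in hb],np.float32); c,rr=cv2.minEnclosingCircle(q);print(c,rr)
    for n,pa,pb,R in(("d1",(351,313),(380,266),3),("d2a",(375,318),(396,259),3),("d2b",(386,320),(403,257),3)): both(n,pa,pb,R,dark)
    X,ha,hb=both("ring",(310,231),(307,220),19,yel)
    for s,h in((a,ha),(b,hb)):
        q=np.array([plane(s,p,95)[:2] for p in h],np.float32);print("ring",cv2.fitEllipse(q))
    both("bright",(310,218),(307,218),9,brt)
    for s,c in((a,(369,310)),(b,(385,252))):
        _,h=cent(s,c,44,grey)
        q=np.array([plane(s,p,8)[:2] for p in h],np.float32);print("base",cv2.minAreaRect(q))
    for z in(130,):
        print("wing sc",[plane(a,p,z)[:2].round(1).tolist() for p in((303.6,215.4),(307.4,214),(317.6,220),(313.6,222))])
        print("wing top",[plane(b,p,z)[:2].round(1).tolist() for p in((299,217.6),(300.6,214.4),(314.4,217),(313.6,220))])
    # pocket arcs, crop1 pixels
    f=lambda u,v:(355+(u-400)/5-.4,225+v/5-.4); g=lambda u,v:(330+u/5-.4,285+v/5-.4)
    for n,s,l in(("p1top",b,[f(478,110),f(500,106),f(520,116),f(533,132),f(535,150),f(525,170)]),("p2top",b,[f(585,77),f(605,73),f(622,80),f(635,97),f(633,118),f(622,133)]),
                 ("p1sc",a,[g(83,92),g(92,74),g(110,64),g(132,62),g(155,70),g(172,85),g(175,102)]),("p2sc",a,[g(224,118),g(230,101),g(246,90),g(268,87),g(292,95),g(310,110),g(315,128)])):
        q=np.array([plane(s,p,24)[:2] for p in l])
        A=np.c_[2*q,np.ones(len(q))];k=np.linalg.lstsq(A,(q**2).sum(1),rcond=None)[0];print(n,k[:2].round(1),"r",np.sqrt(k[2]+k[:2]@k[:2]).round(1))
E
python3 meas.py
```

```text
cupL [204.9 238.9] [218.5 261.6] [475.6 247.6  26.4] [-0.4  0. ] [ 0.2 -0.2] 193
(474.7157897949219, 247.95257568359375) 14.78735065460205
cupR [223. 256.] [250.8 270.8] [447.  154.9  25.8] [-0.3  0. ] [ 0.2 -0.2] 199
(446.347900390625, 155.38775634765625) 14.715214729309082
d1 [351.1 313. ] [379.3 265.7] [ 453.1 -213.2   24.9] [-0.2  0. ] [ 0.1 -0.1] 76
d2a [375.1 317.6] [395.5 259.2] [ 470.9 -260.8   24.1] [-0.3  0. ] [ 0.2 -0.1] 83
d2b [385.5 319.6] [402.8 256.5] [ 478.1 -281.8   24.3] [-0.3  0. ] [ 0.1 -0.1] 80
ring [306.9 227.6] [302.4 220.8] [578.5  -0.8  98.9] [-1.6  0.1] [ 1.  -0.8] 1125
ring ((592.9998168945312, 3.291184186935425), (70.4914779663086, 116.77222442626953), 145.9490966796875)
ring ((582.11474609375, -10.119904518127441), (71.48429107666016, 72.7264633178711), 149.75050354003906)
bright [310.  217.4] [306.1 217.6] [580.9 -10.8 129.7] [-0.8  0.1] [ 0.5 -0.4] 231
base ((486.1329650878906, -235.54391479492188), (89.32810974121094, 135.40676879882812), 19.819082260131836)
base ((489.04034423828125, -232.25828552246094), (86.84516906738281, 137.83273315429688), 19.538463592529297)
wing sc [[580.3, 5.6], [591.1, 2.3], [582.3, -33.9], [569.2, -31.7]]
wing top [[580.3, 9.7], [588.9, 5.2], [580.9, -32.0], [572.8, -29.6]]
p1top [ 488.4 -198.5] r 22.3
p2top [ 509.4 -260.4] r 19.2
p1sc [ 488.  -202.8] r 20.1
p2sc [ 509.1 -260.3] r 19.5
```

Checks against the text: the cup tops measure about 26 mm high, the dots about 24.4 mm, the cap wing top about 130 mm and the pocket spacing 62 mm, so all agree. The pockets are P1 (488,-201) and P2 (509,-259.5), with rack yaw about 19.7°. I pick the left cup first.

```bash
cat > go.py <<'E'
import sys; from h import *
from scipy.spatial.transform import Rotation as Ro
x,y,z,yaw=map(float,sys.argv[1:5]); s=status.sense()
R=Ro.from_euler("xyz",s["tcp_rot"],degrees=True); T=Ro.from_euler("xyz",[180,0,yaw],degrees=True)
print("pos",s["tool_pos"].round(1),s["tcp_rot"].round(2),"gap",round(s["finger_gap"],1),"F",s["ft_force"].round(1),"M",s["wrist_torque"].round(2),"g",round(s["grip_force"],1),"t",round(s["time"],2))
print("shift cm",(R.inv().apply(np.array([x,y,z])-s["tool_pos"])/10).round(2),"rotvec",(R.inv()*T).as_rotvec().round(3))
E
python3 go.py 475.3 247.8 110 109.7
```

```text
pos [195.9 566.9 230.9] [-179.97   -0.    160.93] gap 85.4 F [-0.4  0.3 -0.5] M [ 0.06 -0.01 -0.02] g 0.0 t 0.3
shift cm [-36.83 -21.03  12.1 ] rotvec [-0.001  0.     0.894]
```

```bash
python3 -m handwheel '{"series": [[[-3,-1.7,0,0,0,0.05,0.7],[-7,-4,0,0,0,0.15,0.7],[-11.5,-6.6,1,0,0,0.27,0.7],[-16,-9.1,2,0,0,0.4,0.7],[-20.5,-11.7,3.5,0,0,0.52,0.7],[-25,-14.3,5,0,0,0.64,0.7],[-29.5,-16.8,7,0,0,0.76,0.7],[-33,-18.8,9,0,0,0.86,0.7],[-35.5,-20.3,11,0,0,0.894,0.7],[-36.8,-21,12.1,0,0,0.894,0.7],[-36.8,-21,12.1,0,0,0.894,0.7]]]}' 30; python3 go.py 475.3 247.8 13 109.7
```

```text
time: 1.68
tool_pos: [474.9, 247.9, 109.5]
tcp_rot: [-179.9, -0.0, 109.7]
ft_force: [-0.8, 0.6, 0.4]
finger_gap: 59.8
grip_force: 0.0
pos [474.9 247.9 109.5] [-1.7990e+02 -1.0000e-02  1.0969e+02] gap 59.8 F [-0.8  0.6  0.4] M [ 0.02 -0.02 -0.  ] g 0.0 t 1.68
shift cm [-0.03  0.06  9.65] rotvec [-0.002 -0.    -0.   ]
```

```bash
python3 -m handwheel '{"series": [[[0,0,2,0,0,0,0.7],[0,0,5,0,0,0,0.7],[0,0,8,0,0,0,0.7],[0,0,9.6,0,0,0,0.7],[0,0,9.6,0,0,0,0.7],[0,0,9.6,0,0,0,0.4],[0,0,9.6,0,0,0,0.2],[0,0,9.6,0,0,0,0.2],[0,0,9.6,0,0,0,0.2],[0,0,9.6,0,0,0,0.2]]]}' 20; python3 go.py 475.3 247.8 13 109.7
```

```text
time: 2.92
tool_pos: [476.5, 249.0, 16.0]
tcp_rot: [179.8, -0.0, 109.7]
ft_force: [-1.4, 0.0, 7.0]
finger_gap: 34.6
grip_force: 19.7
pos [476.5 249.   16. ] [ 1.7984e+02 -2.0000e-02  1.0970e+02] gap 34.6 F [-1.4  0.   7. ] M [0.09 0.2  0.05] g 19.7 t 2.92
shift cm [-0.07 -0.15  0.3 ] rotvec [ 0.003 -0.    -0.   ]
```

```bash
python3 -m handwheel '{"series": [[[0,0,-0.5,0,0,0,0.2],[0,0,-2,0,0,0,0.2],[0,0,-5,0,0,0,0.2],[0,0,-9,0,0,0,0.2],[0,0,-13,0,0,0,0.2],[0,0,-15,0,0,0,0.2],[0,0,-15,0,0,0,0.2]]]}'; python3 go.py 488.1 -201.1 90 109.7
python3 - <<'E'
from h import *
a=eyes.snapshot("scene")
cv2.imwrite("pics/lift.png",cv2.resize(a["img"][120:280,130:290,::-1],(560,560),interpolation=cv2.INTER_CUBIC))
E
```

```text
time: 3.8
tool_pos: [476.7, 249.0, 167.4]
tcp_rot: [179.7, -0.0, 109.7]
ft_force: [0.2, -0.4, -0.7]
finger_gap: 34.4
grip_force: 20.0
pos [476.7 249.  167.4] [ 1.7971e+02 -1.0000e-02  1.0971e+02] gap 34.4 F [ 0.2 -0.4 -0.7] M [ 0.02 -0.01 -0.03] g 20.0 t 3.8
shift cm [-42.76 -14.14   7.66] rotvec [ 0.005 -0.     0.   ]
```

View pics/lift.png

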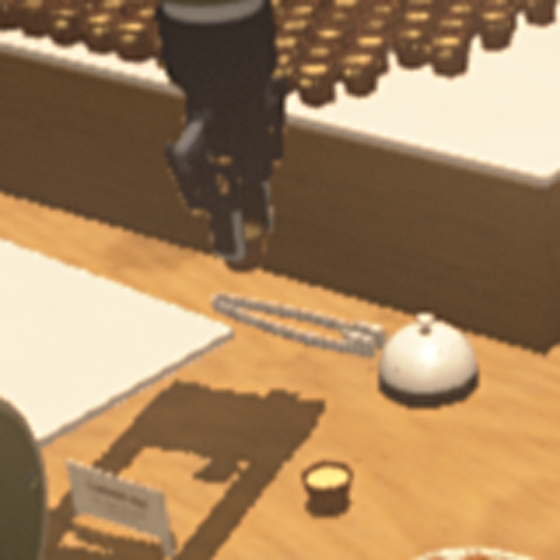

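The cup is held upright in the fingers at crop (240,245), and the other cup still stands at (327,485). I carry the held one over to the one-dot pocket.

```bash
python3 -m handwheel '{"series": [[[-1.5,-0.5,0,0,0,0,0.2],[-5,-1.6,0,0,0,0,0.2],[-9.5,-3.1,0,0,0,0,0.2],[-14,-4.6,0,0,0,0,0.2],[-18.5,-6.1,0,0,0,0,0.2],[-23,-7.6,0,0,0,0,0.2],[-27.5,-9.1,0,0,0,0,0.2],[-32,-10.6,0,0,0,0,0.2],[-36.5,-12.1,1.5,0,0,0,0.2],[-40,-13.2,3.5,0,0,0,0.2],[-42.2,-14,5.5,0,0,0,0.2],[-42.8,-14.1,7.6,0,0,0,0.2]]]}'; python3 go.py 488.1 -201.1 36 109.7
```

```text
time: 5.35
tool_pos: [484.8, -204.0, 86.1]
tcp_rot: [-179.9, -0.1, 109.6]
ft_force: [-0.0, 0.2, 0.1]
finger_gap: 34.5
grip_force: 20.0
pos [ 484.8 -204.    86.1] [-1.7988e+02 -9.0000e-02  1.0957e+02] gap 34.5 F [-0.   0.2  0.1] M [-0.01  0.02  0.  ] g 20.0 t 5.35
shift cm [0.15 0.41 5.01] rotvec [-0.002 -0.002 -0.002]
```

```bash
python3 -m handwheel '{"series": [[[0,0,0,0,0,0,0.2],[0,0,0,0,0,0,0.2]]]}'; python3 go.py 488.1 -201.1 36 109.7
python3 - <<'E'
from h import *
for n,c in(("scene",(368,290)),("top",(385,250))):
    a=eyes.snapshot(n); cv2.imwrite(f"pics/p_{n}.png",cv2.resize(a["img"][c[1]-45:c[1]+45,c[0]-45:c[0]+45,::-1],(390,390),interpolation=cv2.INTER_CUBIC))
cv2.imwrite("pics/p.png",np.hstack([cv2.imread("pics/p_scene.png"),cv2.imread("pics/p_top.png")]))
E
```

```text
time: 5.6
tool_pos: [486.3, -202.0, 88.2]
tcp_rot: [-180.0, -0.0, 109.7]
ft_force: [-0.5, -1.0, 1.0]
finger_gap: 34.5
grip_force: 20.0
pos [ 486.3 -202.    88.2] [-1.7996e+02 -4.0000e-02  1.0970e+02] gap 34.5 F [-0.5 -1.   1. ] M [-0.03 -0.01 -0.04] g 20.0 t 5.6
shift cm [0.02 0.21 5.22] rotvec [-0.001 -0.001  0.   ]
```

View pics/p.png

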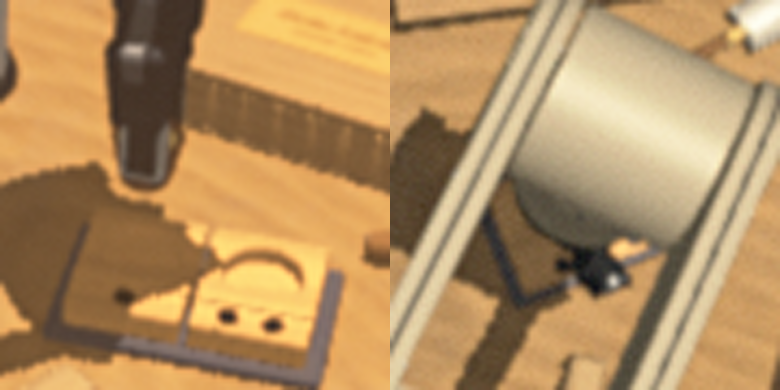

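The cup hangs behind the near finger at crop (148,160), above the one-dot block with its dot at (122,295). I lower in steps and watch the force.

```bash
python3 -m handwheel '{"series": [[[0,0.1,1,0,0,0,0.2],[0,0.2,2.5,0,0,0,0.2],[0,0.2,4,0,0,0,0.2],[0,0.2,5,0,0,0,0.2],[0,0.2,5,0,0,0,0.2],[0,0.2,5,0,0,0,0.2]]]}'; python3 go.py 488.1 -201.1 31 109.7
```

```text
time: 6.45
tool_pos: [488.9, -201.6, 38.5]
tcp_rot: [180.0, 0.0, 109.7]
ft_force: [0.2, -1.0, -0.2]
finger_gap: 34.7
grip_force: 20.0
pos [ 488.9 -201.6   38.5] [1.7999e+02 2.0000e-02 1.0971e+02] gap 34.7 F [ 0.2 -1.  -0.2] M [-0.02 -0.02  0.01] g 20.0 t 6.45
shift cm [ 0.07 -0.06  0.75] rotvec [0. 0. 0.]
```

```bash
python3 -m handwheel '{"series": [[[0,-0.05,0.3,0,0,0,0.2],[0,-0.05,0.5,0,0,0,0.2],[0,-0.05,0.6,0,0,0,0.2],[0,-0.05,0.65,0,0,0,0.2],[0,-0.05,0.65,0,0,0,0.2]]]}'; python3 go.py 488.1 -201.1 30 109.7
```

```text
time: 7.08
tool_pos: [488.2, -201.6, 31.8]
tcp_rot: [-180.0, 0.0, 109.7]
ft_force: [0.2, 0.1, 0.1]
finger_gap: 34.4
grip_force: 20.0
pos [ 488.2 -201.6   31.8] [-180.      0.    109.71] gap 34.4 F [0.2 0.1 0.1] M [0.01 0.   0.  ] g 20.0 t 7.08
shift cm [0.05 0.01 0.18] rotvec [-0.  0.  0.]
```

```bash
python3 -m handwheel '{"series": [[[0,0,0.1,0,0,0,0.2],[0,0,0.2,0,0,0,0.2],[0,0,0.2,0,0,0,0.2],[0,0,0.2,0,0,0,0.2]]]}'; python3 go.py 488.1 -201.1 28 109.7
```

```text
time: 7.58
tool_pos: [488.4, -201.7, 30.1]
tcp_rot: [180.0, 0.0, 109.7]
ft_force: [-1.0, 0.5, 3.6]
finger_gap: 34.6
grip_force: 20.2
pos [ 488.4 -201.7   30.1] [1.7999e+02 2.0000e-02 1.0971e+02] gap 34.6 F [-1.   0.5  3.6] M [ 0.04  0.28 -0.  ] g 20.2 t 7.58
shift cm [ 0.06 -0.01  0.21] rotvec [0. 0. 0.]
```

Contact at z=30, as expected for the pocket floor. I release and rise.

```bash
python3 -m handwheel '{"series": [[[0,0,0,0,0,0,0.45],[0,0,0,0,0,0,0.55],[0,0,0,0,0,0,0.65],[0,0,0,0,0,0,0.65],[0,0,-1,0,0,0,0.65],[0,0,-3,0,0,0,0.65],[0,0,-6,0,0,0,0.65],[0,0,-10,0,0,0,0.65],[0,0,-13,0,0,0,0.65],[0,0,-14,0,0,0,0.65],[0,0,-14,0,0,0,0.65]]]}'; python3 go.py 446.7 155.1 130 109.7
```

```text
time: 8.95
tool_pos: [488.5, -201.7, 170.2]
tcp_rot: [179.9, 0.1, 109.7]
ft_force: [-0.6, -0.1, -0.9]
finger_gap: 55.4
grip_force: 0.0
pos [ 488.5 -201.7  170.2] [1.7995e+02 5.0000e-02 1.0971e+02] gap 55.4 F [-0.6 -0.1 -0.9] M [0.01 0.02 0.02] g 0.0 t 8.95
shift cm [35.01  8.09  4.  ] rotvec [0.001 0.001 0.   ]
```

Go to the second cup. Once the arm is clear, check the first by measurement.

```bash
python3 -m handwheel '{"series": [[[1.5,0.3,0,0,0,0,0.7],[5,1.2,0,0,0,0,0.7],[9.5,2.2,0,0,0,0,0.7],[14,3.2,0,0,0,0,0.7],[18.5,4.3,0,0,0,0,0.7],[23,5.3,0,0,0,0,0.7],[27.5,6.4,1,0,0,0,0.7],[31.5,7.3,2,0,0,0,0.7],[34,7.9,3,0,0,0,0.7],[35,8.1,4,0,0,0,0.7],[35,8.1,4,0,0,0,0.7],[35,8.1,4,0,0,0,0.7]]]}'; python3 go.py 446.7 155.1 15 109.7
python3 - <<'E'
from meas import *
cr=lambda p:(p[...,0]>200)&(p[...,1]>190)&(p[...,2]>105)
try: X,ha,hb=both("cup1",(359,297),(375,251),9,cream)
except Exception as e: print(e)
big=lambda s,x,y:cv2.resize(s["img"][y-35:y+35,x-40:x+40,::-1],(400,350),interpolation=cv2.INTER_CUBIC)
cv2.imwrite("pics/placed1.png",np.hstack([big(a,368,310),big(b,385,252)]))
E
```

```text
time: 10.45
tool_pos: [446.4, 154.5, 129.7]
tcp_rot: [-180.0, 0.0, 109.7]
ft_force: [-0.1, -0.6, 0.8]
finger_gap: 59.7
grip_force: 0.0
pos [446.4 154.5 129.7] [-1.7997e+02  2.0000e-02  1.0967e+02] gap 59.7 F [-0.1 -0.6  0.8] M [-0.01 -0.03  0.01] g 0.0 t 10.45
shift cm [ 0.05  0.05 11.47] rotvec [-0.  0. -0.]
cup1 [355.8 297.2] [375.  252.1] [ 491.3 -201.    37. ] [ 0. -0.] [-0.  0.] 245
```

View pics/placed1.png

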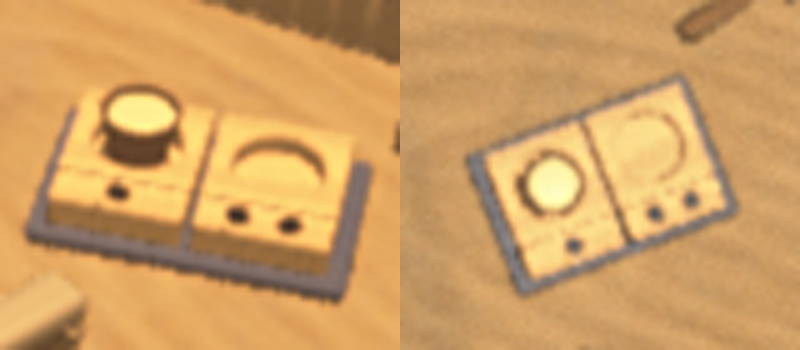

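The first cup sits upright in the one-dot pocket at crop (140,115) and top (553,183), with its cream about 37–40 mm high. Next I pick the second.

```bash
python3 -m handwheel '{"series": [[[0,0,2,0,0,0,0.7],[0,0,5.5,0,0,0,0.7],[0,0,9,0,0,0,0.7],[0,0,11,0,0,0,0.7],[0,0,11.5,0,0,0,0.7],[0,0,11.5,0,0,0,0.7],[0,0,11.5,0,0,0,0.4],[0,0,11.5,0,0,0,0.2],[0,0,11.5,0,0,0,0.2],[0,0,11.5,0,0,0,0.2],[0,0,11.5,0,0,0,0.2]]]}' 20; python3 go.py 446.7 155.1 170 109.7
```

```text
time: 11.92
tool_pos: [447.7, 155.5, 16.2]
tcp_rot: [179.9, 0.0, 109.7]
ft_force: [0.3, 0.6, 6.5]
finger_gap: 33.8
grip_force: 19.7
pos [447.7 155.5  16.2] [1.7986e+02 3.0000e-02 1.0972e+02] gap 33.8 F [0.3 0.6 6.5] M [-0.13  0.08  0.  ] g 19.7 t 11.93
shift cm [-1.000e-02 -7.000e-02 -1.538e+01] rotvec [0.003 0.    0.   ]
```

```bash
python3 -m handwheel '{"series": [[[0,0,-0.5,0,0,0,0.2],[0,0,-2,0,0,0,0.2],[0,0,-5,0,0,0,0.2],[0,0,-9,0,0,0,0.2],[0,0,-13,0,0,0,0.2],[0,0,-15,0,0,0,0.2],[0,0,-15,0,0,0,0.2]]]}'; python3 go.py 508.9 -259.5 90 109.7
```

```text
time: 12.8
tool_pos: [447.9, 155.6, 167.6]
tcp_rot: [179.7, 0.0, 109.7]
ft_force: [-0.1, -0.8, -0.1]
finger_gap: 33.8
grip_force: 20.0
pos [447.9 155.6 167.6] [1.7972e+02 3.0000e-02 1.0971e+02] gap 33.8 F [-0.1 -0.8 -0.1] M [-0.01 -0.01  0.01] g 20.0 t 12.8
shift cm [-41.13  -8.3    7.75] rotvec [0.005 0.001 0.   ]
```

```bash
python3 -m handwheel '{"series": [[[-1.5,-0.3,0,0,0,0,0.2],[-5,-1,0,0,0,0,0.2],[-9.5,-1.9,0,0,0,0,0.2],[-14,-2.8,0,0,0,0,0.2],[-18.5,-3.7,0,0,0,0,0.2],[-23,-4.6,0,0,0,0,0.2],[-27.5,-5.5,0,0,0,0,0.2],[-32,-6.4,0,0,0,0,0.2],[-36.5,-7.4,0,0,0,0,0.2],[-39.5,-8,1,0,0,0,0.2],[-41.1,-8.3,2.5,0,0,0,0.2],[-41.1,-8.3,4,0,0,0,0.2]]]}'; python3 -m handwheel '{"series": [[[0,0,1.5,0,0,0,0.2],[0,0,3,0,0,0,0.2],[0,0,3.6,0,0,0,0.2],[0,0,3.6,0,0,0,0.2],[0,0,3.6,0,0,0,0.2]]]}'; python3 go.py 508.9 -259.5 38 109.7
```

```text
time: 14.3
tool_pos: [505.3, -260.9, 122.4]
tcp_rot: [-179.9, -0.1, 109.6]
ft_force: [0.1, 1.0, -0.7]
finger_gap: 33.9
grip_force: 20.0
time: 14.92
tool_pos: [507.5, -259.8, 89.6]
tcp_rot: [180.0, 0.1, 109.7]
ft_force: [0.3, -0.3, 0.4]
finger_gap: 33.9
grip_force: 20.0
pos [ 507.5 -259.8   89.6] [1.7996e+02 6.0000e-02 1.0973e+02] gap 33.9 F [ 0.3 -0.3  0.4] M [ 0.02 -0.01  0.05] g 20.0 t 14.93
shift cm [-0.01  0.14  5.16] rotvec [0.001 0.001 0.001]
```

```bash
python3 -m handwheel '{"series": [[[0,0.1,1,0,0,0,0.2],[0,0.1,2.5,0,0,0,0.2],[0,0.1,4,0,0,0,0.2],[0,0.1,5,0,0,0,0.2],[0,0.1,5.5,0,0,0,0.2],[0,0.1,5.6,0,0,0,0.2],[0,0.1,5.6,0,0,0,0.2],[0,0.1,5.6,0,0,0,0.2]]]}'; python3 go.py 508.9 -259.5 30 109.7
```

```text
time: 15.92
tool_pos: [508.3, -259.6, 33.4]
tcp_rot: [180.0, 0.0, 109.7]
ft_force: [-0.9, 0.8, 0.1]
finger_gap: 33.5
grip_force: 20.0
pos [ 508.3 -259.6   33.4] [1.7996e+02 5.0000e-02 1.0971e+02] gap 33.5 F [-0.9  0.8  0.1] M [0.   0.02 0.04] g 20.0 t 15.93
shift cm [-0.01  0.06  0.34] rotvec [0.001 0.001 0.   ]
```

```bash
python3 -m handwheel '{"series": [[[0,0,0.2,0,0,0,0.2],[0,0,0.3,0,0,0,0.2],[0,0,0.35,0,0,0,0.2],[0,0,0.35,0,0,0,0.2]]]}'; python3 go.py 508.9 -259.5 30 109.7
```

```text
time: 16.42
tool_pos: [508.2, -259.7, 30.2]
tcp_rot: [180.0, 0.0, 109.7]
ft_force: [-2.2, 1.4, 7.5]
finger_gap: 33.8
grip_force: 20.3
pos [ 508.2 -259.7   30.2] [1.7998e+02 4.0000e-02 1.0971e+02] gap 33.8 F [-2.2  1.4  7.5] M [0.19 0.47 0.03] g 20.3 t 16.43
shift cm [-0.01  0.07  0.02] rotvec [0.    0.001 0.   ]
```

Floor contact again. I release and rise, then go to the cap and measure its wing more precisely once the view is clear.

```bash
python3 -m handwheel '{"series": [[[0,0,0,0,0,0,0.45],[0,0,0,0,0,0,0.55],[0,0,0,0,0,0,0.65],[0,0,0,0,0,0,0.65],[0,0,-1,0,0,0,0.65],[0,0,-3,0,0,0,0.65],[0,0,-6,0,0,0,0.65],[0,0,-10,0,0,0,0.65],[0,0,-14,0,0,0,0.65],[0,0,-18,0,0,0,0.65],[0,0,-21,0,0,0,0.65]]]}'; python3 go.py 581 -11.5 240 80
```

```text
time: 17.8
tool_pos: [508.5, -259.7, 243.7]
tcp_rot: [179.9, 0.2, 109.7]
ft_force: [0.5, 0.1, -0.3]
finger_gap: 55.3
grip_force: 0.0
pos [ 508.5 -259.7  243.7] [179.85   0.19 109.71] gap 55.3 F [ 0.5  0.1 -0.3] M [-0.02 -0.02  0.06] g 0.0 t 17.8
shift cm [20.92 15.2   0.34] rotvec [0.003 0.003 0.519]
```

Run:
```python
from h import *
for n,w in(("scene",(298,208,322,238)),("top",(294,208,320,232))):
    s=eyes.snapshot(n); im=cv2.imread(f"pics/{n}0.png")[:,:,::-1].astype(np.float32)
    x0,y0,x1,y1=w; p=cv2.resize(im[y0:y1,x0:x1],None,fx=8,fy=8,interpolation=cv2.INTER_CUBIC)
    m=((p[...,0]<190)&(p[...,0]>70)&(p[...,1]<60)&(p[...,2]<60)).astype(np.uint8)
    nn,l,st,c=cv2.connectedComponentsWithStats(m); i=1+np.argmax(st[1:,4]); m=l==i
    U=[];
    cols=np.where(m.any(0))[0]
    for u in cols: U.append(((u+.5)/8-.5+x0,(np.argmax(m[:,u])+.5)/8-.5+y0))
    U=np.array(U); print(n,"cols",U[0],U[-1],st[i])
    W=np.array([plane(s,q,130)[:2] for q in U],np.float32)
    k=len(W)
    for lo,hi in((.1,.6),(.15,.7),(.1,.9)):
        v=cv2.fitLine(W[int(k*lo):int(k*hi)],cv2.DIST_HUBER,0,.01,.01).ravel(); print(lo,hi,np.degrees(np.arctan2(v[1],v[0])).round(1)%180,v[2:].round(1))
```

```text
scene cols [302.8125 216.1875] [317.1875 221.3125] [  42   65  116  131 9420]
0.1 0.6 77.4 [572.7 -17.2]
0.15 0.7 77.4 [573.2 -15.1]
0.1 0.9 77.8 [573.2 -15.6]
top cols [298.5625 218.6875] [313.4375 220.5625] [  40   82  120   34 1936]
0.1 0.6 77.1 [577.4  -0.9]
0.15 0.7 77.6 [576.2  -6.1]
0.1 0.9 77.0 [575.6  -8.8]
```

```bash
python3 -m handwheel '{"series": [[[1.5,1,0,0,0,0.05,0.65],[4.5,3.3,0,0,0,0.12,0.65],[8,5.8,0,0,0,0.2,0.65],[11.5,8.3,0,0,0,0.29,0.65],[15,10.9,0,0,0,0.38,0.65],[18,13.1,0,0,0,0.47,0.65],[20.2,14.7,0,0,0,0.55,0.65],[20.9,15.2,0,0,0,0.571,0.65],[20.9,15.2,0,0,0,0.571,0.65],[20.9,15.2,0,0,0,0.571,0.65]]]}'; python3 go.py 581 -11.5 160 77
```

```text
time: 19.15
tool_pos: [580.3, -12.3, 239.3]
tcp_rot: [180.0, 0.0, 77.0]
ft_force: [-0.4, 0.6, 0.7]
finger_gap: 55.4
grip_force: 0.0
pos [580.3 -12.3 239.3] [1.8e+02 2.0e-02 7.7e+01] gap 55.4 F [-0.4  0.6  0.7] M [-0.01 -0.02 -0.06] g 0.0 t 19.15
shift cm [0.1  0.05 7.93] rotvec [0. 0. 0.]
```

```bash
python3 -m handwheel '{"series": [[[0.1,0.05,2,0,0,0,0.65],[0.1,0.05,6,0,0,0,0.65],[0.1,0.05,9.5,0,0,0,0.65],[0.1,0.05,12,0,0,0,0.65],[0.1,0.05,13.3,0,0,0,0.65],[0.1,0.05,13.5,0,0,0,0.65],[0.1,0.05,13.5,0,0,0,0.65]]]}' 40; python3 go.py 581 -11.5 104.5 77.3
```

```text
time: 20.02
tool_pos: [581.7, -10.7, 105.1]
tcp_rot: [179.9, -0.0, 77.0]
ft_force: [0.1, 0.1, 0.9]
finger_gap: 55.5
grip_force: 0.0
pos [581.7 -10.7 105.1] [179.92  -0.    76.99] gap 55.5 F [0.1 0.1 0.9] M [ 0.01 -0.02  0.06] g 0.0 t 20.02
shift cm [-0.1  -0.05  0.06] rotvec [ 0.001 -0.    -0.005]
```

```bash
python3 -m handwheel '{"series": [[[-0.05,-0.05,0,0,0,0,0.5],[-0.05,-0.05,0,0,0,0,0.3],[-0.05,-0.05,0,0,0,0,0.1],[-0.05,-0.05,0,0,0,0,0],[-0.05,-0.05,0,0,0,0,0],[-0.05,-0.05,0,0,0,0,0],[-0.05,-0.05,0,0,0,0,0]]]}' 50; python3 go.py 581 -11.5 104.5 77.3
```

```text
time: 20.9
tool_pos: [581.1, -10.9, 105.1]
tcp_rot: [179.9, -0.0, 77.0]
ft_force: [-1.0, 0.1, 5.7]
finger_gap: 13.2
grip_force: 50.0
pos [581.1 -10.9 105.1] [ 1.7993e+02 -1.0000e-02  7.6990e+01] gap 13.2 F [-1.   0.1  5.7] M [ 0.02  0.05 -0.02] g 50.0 t 20.9
shift cm [-0.06 -0.    0.06] rotvec [ 0.001 -0.    -0.005]
```

```bash
python3 -m handwheel '{"series": [[[0,0,0,0,0,-0.025,0],[0,0,0,0,0,-0.05,0],[0,0,0,0,0,-0.07,0],[0,0,0,0,0,-0.07,0]]]}'; python3 go.py 581 -11.5 104.5 77.0
```

```text
time: 21.4
tool_pos: [581.3, -10.8, 105.1]
tcp_rot: [179.9, -0.0, 81.0]
ft_force: [-0.3, -0.1, 5.2]
finger_gap: 13.2
grip_force: 50.0
pos [581.3 -10.8 105.1] [ 1.7991e+02 -1.0000e-02  8.1020e+01] gap 13.2 F [-0.3 -0.1  5.2] M [0.03 0.   0.06] g 50.0 t 21.4
shift cm [-0.07 -0.02  0.06] rotvec [ 0.002 -0.     0.07 ]
```

```bash
python3 -m handwheel '{"series": [[[0,0,0,0,0,-0.02,0],[0,0,0,0,0,-0.035,0],[0,0,0,0,0,-0.035,0]]]}'; python3 go.py 581 -11.5 104.5 77.0;  python3 -m handwheel '{"series": [[[0,0,0,0,0,-0.02,0],[0,0,0,0,0,-0.035,0],[0,0,0,0,0,-0.035,0]]]}'; python3 go.py 581 -11.5 104.5 77.0
```

```text
time: 21.78
tool_pos: [581.3, -10.8, 105.1]
tcp_rot: [179.9, -0.0, 83.0]
ft_force: [1.0, 0.3, 5.7]
finger_gap: 12.8
grip_force: 50.0
pos [581.3 -10.8 105.1] [ 1.799e+02 -1.000e-02  8.303e+01] gap 12.8 F [1.  0.3 5.7] M [ 0.07 -0.09 -0.04] g 50.0 t 21.77
shift cm [-0.07 -0.02  0.06] rotvec [ 0.002 -0.     0.105]
time: 22.15
tool_pos: [581.6, -10.7, 105.1]
tcp_rot: [179.9, -0.0, 85.0]
ft_force: [3.4, 1.5, 5.5]
finger_gap: 13.1
grip_force: 50.0
pos [581.6 -10.7 105.1] [ 1.7986e+02 -2.0000e-02  8.5040e+01] gap 13.1 F [3.4 1.5 5.5] M [ 0.2  -0.57 -0.06] g 50.0 t 22.15
shift cm [-0.08 -0.05  0.06] rotvec [ 0.002 -0.     0.14 ]
```

```bash
python3 -m handwheel '{"series": [[[0,0,0,0,0,-0.01,0],[0,0,0,0,0,-0.02,0],[0,0,0,0,0,-0.02,0]]]}'; python3 go.py 581 -11.5 104.5 77.0
```

```text
time: 22.52
tool_pos: [581.8, -10.7, 105.2]
tcp_rot: [179.8, -0.0, 86.2]
ft_force: [5.7, 2.1, 5.1]
finger_gap: 13.1
grip_force: 50.0
pos [581.8 -10.7 105.2] [ 1.7984e+02 -2.0000e-02  8.6180e+01] gap 13.1 F [5.7 2.1 5.1] M [ 0.22 -0.94 -0.2 ] g 50.0 t 22.52
shift cm [-0.09 -0.08  0.07] rotvec [ 0.003 -0.001  0.16 ]
```

Resistance grows past about 7° counter-clockwise, so this looks like the stop. I turn back and try clockwise.

```bash
python3 -m handwheel '{"series": [[[0,0,0,0,0,0.05,0],[0,0,0,0,0,0.1,0],[0,0,0,0,0,0.16,0],[0,0,0,0,0,0.16,0]]]}'; python3 go.py 581 -11.5 104.5 77.0;  python3 -m handwheel '{"series": [[[0,0,0,0,0,0.03,0],[0,0,0,0,0,0.07,0],[0,0,0,0,0,0.07,0]]]}'; python3 go.py 581 -11.5 104.5 77.0
```

```text
time: 23.02
tool_pos: [580.9, -11.0, 105.1]
tcp_rot: [180.0, 0.0, 77.0]
ft_force: [0.2, 0.7, 9.0]
finger_gap: 13.4
grip_force: 50.6
pos [580.9 -11.  105.1] [1.7995e+02 1.0000e-02 7.6960e+01] gap 13.4 F [0.2 0.7 9. ] M [ 0.02 -0.02 -0.14] g 50.6 t 23.02
shift cm [-0.04  0.02  0.06] rotvec [ 0.001  0.    -0.001]
time: 23.4
tool_pos: [580.8, -11.0, 105.1]
tcp_rot: [180.0, 0.0, 73.0]
ft_force: [-1.4, 0.5, 8.8]
finger_gap: 13.2
grip_force: 50.6
pos [580.8 -11.  105.1] [1.7997e+02 2.0000e-02 7.2970e+01] gap 13.2 F [-1.4  0.5  8.8] M [ 0.04  0.12 -0.07] g 50.6 t 23.4
shift cm [-0.04  0.04  0.06] rotvec [ 0.001  0.    -0.07 ]
```

```bash
python3 -m handwheel '{"series": [[[0,0,0,0,0,0.02,0],[0,0,0,0,0,0.035,0],[0,0,0,0,0,0.035,0]]]}'; python3 go.py 581 -11.5 104.5 77.0;  python3 -m handwheel '{"series": [[[0,0,0,0,0,0.02,0],[0,0,0,0,0,0.035,0],[0,0,0,0,0,0.035,0]]]}'; python3 go.py 581 -11.5 104.5 77.0
```

```text
time: 23.78
tool_pos: [580.7, -11.0, 105.1]
tcp_rot: [180.0, 0.0, 71.0]
ft_force: [-0.5, 0.4, 8.0]
finger_gap: 13.3
grip_force: 50.6
pos [580.7 -11.  105.1] [1.7997e+02 1.0000e-02 7.1000e+01] gap 13.3 F [-0.5  0.4  8. ] M [0.03 0.13 0.  ] g 50.6 t 23.77
shift cm [-0.04  0.04  0.06] rotvec [ 0.     0.    -0.105]
time: 24.15
tool_pos: [580.7, -11.0, 105.1]
tcp_rot: [180.0, 0.0, 69.0]
ft_force: [-1.2, 0.6, 8.6]
finger_gap: 13.4
grip_force: 50.6
pos [580.7 -11.  105.1] [1.7998e+02 1.0000e-02 6.8990e+01] gap 13.4 F [-1.2  0.6  8.6] M [0.04 0.17 0.1 ] g 50.6 t 24.15
shift cm [-0.04  0.05  0.06] rotvec [ 0.    0.   -0.14]
```

Clockwise stays free at 8°. I continue past 14° in small steps.

```bash
python3 -m handwheel '{"series": [[[0,0,0,0,0,0.025,0],[0,0,0,0,0,0.05,0],[0,0,0,0,0,0.07,0],[0,0,0,0,0,0.07,0]]]}'; python3 go.py 581 -11.5 104.5 77.0;  python3 -m handwheel '{"series": [[[0,0,0,0,0,0.03,0],[0,0,0,0,0,0.07,0],[0,0,0,0,0,0.1,0],[0,0,0,0,0,0.1,0]]]}'; python3 go.py 581 -11.5 104.5 77.0
```

```text
time: 24.65
tool_pos: [580.7, -11.0, 105.1]
tcp_rot: [180.0, 0.0, 65.0]
ft_force: [-1.5, 0.4, 9.5]
finger_gap: 12.8
grip_force: 50.7
pos [580.7 -11.  105.1] [1.7998e+02 1.0000e-02 6.4970e+01] gap 12.8 F [-1.5  0.4  9.5] M [-0.01  0.18 -0.01] g 50.7 t 24.65
shift cm [-0.03  0.05  0.06] rotvec [ 0.    0.   -0.21]
time: 25.15
tool_pos: [580.7, -10.9, 105.1]
tcp_rot: [180.0, 0.0, 59.2]
ft_force: [-0.3, 0.5, 9.5]
finger_gap: 13.6
grip_force: 50.7
pos [580.7 -10.9 105.1] [1.7998e+02 1.0000e-02 5.9230e+01] gap 13.6 F [-0.3  0.5  9.5] M [ 0.1   0.19 -0.05] g 50.7 t 25.15
shift cm [-0.03  0.06  0.06] rotvec [ 0.    0.   -0.31]
```

```bash
python3 -m handwheel '{"series": [[[0,0,0,0,0,0.08,0],[0,0,0,0,0,0.18,0],[0,0,0,0,0,0.29,0],[0,0,0,0,0,0.4,0],[0,0,0,0,0,0.51,0],[0,0,0,0,0,0.62,0],[0,0,0,0,0,0.73,0],[0,0,0,0,0,0.84,0],[0,0,0,0,0,0.95,0],[0,0,0,0,0,1.05,0],[0,0,0,0,0,1.12,0],[0,0,0,0,0,1.12,0]]]}'; python3 go.py 580.7 -11 205.1 -5
```

```text
time: 26.65
tool_pos: [581.1, -9.9, 105.1]
tcp_rot: [-179.9, -0.1, -4.9]
ft_force: [1.2, 4.6, 7.3]
finger_gap: 13.2
grip_force: 50.5
pos [581.1  -9.9 105.1] [-1.7992e+02 -7.0000e-02 -4.9500e+00] gap 13.2 F [1.2 4.6 7.3] M [ 0.73 -0.16  0.01] g 50.5 t 26.65
shift cm [ -0.02   0.1  -10.  ] rotvec [-0.001 -0.001  0.001]
```

```bash
python3 -m handwheel '{"series": [[[0,-0.08,0,0,0,0,0],[0,-0.1,-0.1,0,0,0,0],[0,-0.1,-0.3,0,0,0,0],[0,-0.1,-0.5,0,0,0,0],[0,-0.1,-0.5,0,0,0,0]]]}'; python3 go.py 580.7 -11 205.1 -5
```

```text
time: 27.28
tool_pos: [580.3, -9.9, 108.9]
tcp_rot: [180.0, 0.1, -4.9]
ft_force: [0.3, 0.2, -1.4]
finger_gap: 12.7
grip_force: 49.1
pos [580.3  -9.9 108.9] [ 1.80e+02  5.00e-02 -4.95e+00] gap 12.7 F [ 0.3  0.2 -1.4] M [ 0.07  0.02 -0.02] g 49.1 t 27.27
shift cm [ 0.04  0.11 -9.62] rotvec [0.    0.001 0.001]
```

```bash
python3 -m handwheel '{"series": [[[0,0,-0.3,0,0,0,0],[0,0,-0.7,0,0,0,0],[0,0,-1.2,0,0,0,0],[0,0,-1.7,0,0,0,0],[0,0,-2.2,0,0,0,0],[0,0,-2.2,0,0,0,0]]]}'; python3 go.py 580.7 -10.5 205.1 -5
```

```text
time: 28.02
tool_pos: [581.1, -9.9, 132.1]
tcp_rot: [180.0, -0.1, -4.9]
ft_force: [0.7, -0.7, -2.1]
finger_gap: 12.9
grip_force: 49.1
pos [581.1  -9.9 132.1] [ 1.80e+02 -7.00e-02 -4.94e+00] gap 12.9 F [ 0.7 -0.7 -2.1] M [-0.04 -0.03 -0.04] g 49.1 t 28.02
shift cm [-0.03  0.07 -7.3 ] rotvec [ 0.    -0.001  0.001]
```

```bash
python3 -m handwheel '{"series": [[[0,0,-0.5,0,0,0,0],[0,0,-1.3,0,0,0,0],[0,0,-2.2,0,0,0,0],[0,0,-3.2,0,0,0,0],[0,0,-4.3,0,0,0,0],[0,0,-5.4,0,0,0,0],[0,0,-6.4,0,0,0,0],[0,0,-7,0,0,0,0],[0,0,-7.3,0,0,0,0],[0,0,-7.3,0,0,0,0],[0,0,-7.3,0,0,0,0],[0,0,-7.3,0,0,0,0]]]}'; python3 go.py 580.7 -10.5 205.1 -5
python3 - <<'E'
from meas import *
cv2.imwrite("pics/end.png",cv2.resize(a["img"][110:350,200:500,::-1],(750,600),interpolation=cv2.INTER_CUBIC))
E
```

```text
time: 29.52
tool_pos: [580.4, -9.8, 203.8]
tcp_rot: [-180.0, 0.0, -4.9]
ft_force: [0.8, 0.3, -0.7]
finger_gap: 13.2
grip_force: 49.1
pos [580.4  -9.8 203.8] [-1.80e+02  4.00e-02 -4.94e+00] gap 13.2 F [ 0.8  0.3 -0.7] M [ 0.   -0.01 -0.05] g 49.1 t 29.52
shift cm [ 0.03  0.07 -0.13] rotvec [-0.     0.001  0.001]
```

View pics/end.png

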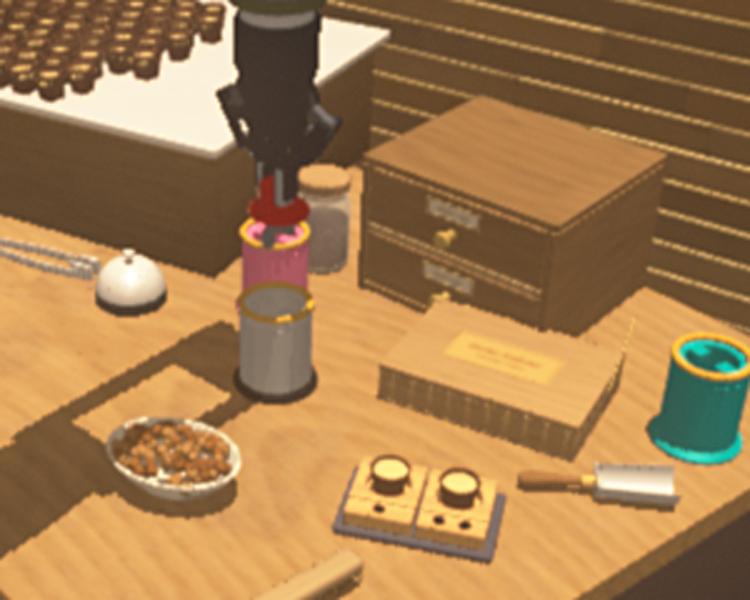

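The cap is held at (278,205), level and above the open canister at (275,300). Both cups stand upright in their pockets at (390,475) and (460,487), and the bystanders have not moved. I add two rows to settle, then hand in.

```bash
python3 -m handwheel '{"series": [[[0,0.05,-0.1,0,0,0,0],[0,0.05,-0.1,0,0,0,0],[0,0.05,-0.1,0,0,0,0],[0,0.05,-0.1,0,0,0,0]]]}' && python3 -c "
from bench import r; print(r.hand_in())"
```

```text
time: 30.12
tool_pos: [580.6, -10.3, 205.3]
tcp_rot: [180.0, -0.0, -4.9]
ft_force: [0.5, -0.4, -1.6]
finger_gap: 13.0
grip_force: 49.1
the job is handed in; nothing more can be done
None
```

The job is handed in at 30.1 s: both cups stand upright in their pockets, one dot filled first, and the cap, which turned loose clockwise, is held level about 10 cm above the open canister.

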